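# Size an unmarked gauge tab in the slot gauge

## Robot

A 6-joint arm with a two-finger parallel gripper is mounted at the origin on a cart in front of the work surface, level with it; the furniture and walls round the work are solid. World frame = base frame: x ahead of the robot, y to its left, z up, the work surface at z = 0. Lengths are in m, angles in degrees, forces in N, time in s.
With the tool pointing down it reaches from about 0.375 to 0.9 m from the base axis. Payload 3.1 kg.
Tool frame: the origin (TCP) lies on the centre line of the jaws, within the pads' length; the fingertips stand 25 mm ahead of it and the grasp point (between the pads) lies 6 mm ahead of it; z points along the fingers, y is the line along which they close (so a half turn about z gives the same grasp; the last joint's range is limited). The gripper opens to 87 mm and grips with 3 to 60 N. Pads are 19 mm wide; open, the fingers measure 117 mm over their backs; the gripper's body (75 mm by 190 mm) begins 51 mm behind the grasp point.
Start: joints at [64.028, 30.224, 82.088, -0, 67.689, -10.227], TCP at [0.17, 0.602, 0.248] pointing down, gripper open.
Joint ranges: [-176.69, 176.69], [-43.24, 126.21], [12.49, 139.97], [-82, 262], [0, 151.66], [-163.58, 163.58]. Speed limits (degrees/s): [159.86, 159.86, 180, 180, 180, 180].

## Interface

Orientations are given as a 3x3 rotation matrix whose columns are the frame's x, y, z axes.
In Python, from rig import read_state, capture, camera_params, hand_in gives the robot as it stands.
- The arm moves only by the tool apply_moves, never from a script. Its argument "rows" is a list of rows, each an object of numbers: "x", "y", "z": the shift along the tool's x, y, z in mm; "rx", "ry", "rz": the turn, a rotation vector about the tool's x, y, z in units of 6 degrees (1.0 is 6 degrees); "claw": the closure in counts, from 0 (fully open) to 255 (shut). A call has 1 to 10 rows; each row is the pose to reach, as a shift and turn from the pose commanded when the call began, along the tool's axes at that moment; what a row does not reach only later rows make up. A row lasts 1/8 s, in which the tool goes at most 62.5 mm and 10.7 degrees, less where a joint would pass 70% of its speed; a pose out of reach is approached as far as the arm can. A call with a gripper value outside its range is refused whole. The fingers move at their own pace and stop on an object; the grip force is fixed at half the most. Time passes only in rows, so rows that repeat a pose let the fingers close. It gives the time, the measured TCP pose, the force, the opening and the grip force at its end, in the units of the state.
- read_state(): the state, without advancing time (a new reading comes with each control period).
- capture(name): name is "side" or "top" or "wrist"; returns (picture, depth): 384x512x3 uint8, red, green, blue; 384x512 float32, m along the optical axis (not along the pixel's ray), 0 where there is no reading.
- camera_params(name): a dict with "fx", "fy", "cx", "cy" (pixels), "xyz" and "orientation" of the camera in the world. Camera axes: x right, y up, looking along -z (the intrinsics and any distortion apply to the point x, -y, -z); pixel columns grow to the right and rows downward; lengths in m; the calibration is good to about 2 mm. A picture is of the moment at which its call begins: read the wrist's pose just before it. camera_params takes no time and is no camera call; for the wrist camera it gives the pose at the moment of the call.
- hand_in(): hands the job in; it is judged then, once.
The state is a dict: "time_s": time; "joint_positions": joint angles; "qvel": joint speeds; "tau": joint torques, N m; "position": TCP position; "tcp_rot": TCP orientation; "force": force on the tool from outside, world axes, zero at the start; "moment": the same for the moment, N m; "opening": opening from 0.0 (shut) to 1.0 (fully open); "grasp_force": force on a finger pad.
Only numpy, scipy, OpenCV 4.12 (cv2) and the standard library are available. Lean on these libraries where they do the work, as an engineer would, in place of code of your own. Each camera call takes 0.05 s, during which the arm holds its last target. There are 200 camera calls.

## Task

Take the tab that stands by itself at one end of the holder and find its slot in the slot gauge by trying: rest it on the narrowest slot for a moment, then step it along the wider ones until one takes it, and leave it standing there fully home and let go. Press gently, never more than 25 N: a slot that refuses it must not be forced, though the right one may let it in only after feeling about a little. Leave the other two tabs in the holder and everything else where it is.

Things in the scene. Friction and masses are not known exactly. Their poses are not given: they have to be found in the camera images.
- gauge: Slot gauge, fixed: base plate 62 x 156 mm (x, y); above it, on four springs, an aluminium block 56 x 126 mm, top 44 mm above the bench. Four upright square-edged slots go right through the block, long way along x, side by side along y, 26 mm apart; narrowest at +y, each next one wider and shorter. Pressed down, the block gives about 1 mm per 4 N, at most 6 mm. Origin: centre of the underside.
- slot_1 (a point): Middle of the mouth of the narrowest slot (5.0 mm wide along y, 44.5 mm long along x), in the block's top face. Axes as the gauge. It takes none of the tabs. Each of the others takes one tab, which all the others refuse, being too narrow or too short.
- slot_2 (a point): The same for the next slot (8.5 mm wide, 38.5 mm long).
- slot_3 (a point): The same for the next slot (12.0 mm wide, 32.5 mm long).
- slot_4 (a point): The same for the widest slot (15.5 mm wide, 26.5 mm long).
- holder: Fixed grey block 56 x 196 mm (x, y), 30 mm high, with three equal upright pockets, in each of which a tab stands with its grip above and its tongue hidden: one pocket by itself near the +y end and a pair near the -y end. Origin: centre of the underside.
- test_pocket (a point): Middle of the mouth of the single pocket (+y end of the holder), 30 mm above the bench: the tab standing here is the one to size. Pockets are 15.5 mm (holder x) by 38 mm (holder y), 26 mm deep.
- filed_1 (a point): Mouth of the first pocket of the pair, 86 mm from the single one; its tab stays.
- filed_2 (a point): Mouth of the end pocket of the pair, 142 mm from the single one; its tab stays.
- tab_a_grip (a point): Centre of a tab's black grip, half-way up (20 mm above the grip's foot). The grip is 32 mm (own x) by 16 mm (own y) and 40 mm high, on a flange 48 x 24 mm, 8 mm thick, underside 28 mm below this point. The three tabs look alike from above; which stands in which pocket varies. In the holder a tab's own x lies along the holder's y.
- tab_a: The same tab as tab_a_grip, about 60 to 110 g. Under the flange, centred, is a steel tongue reaching 22 mm down; origin at the middle of its tip, 50 mm below the grip point. The tabs differ only in the tongue: 7.3 mm thick (own y) and 35 mm long (own x), 10.8 and 29, or 14.3 and 23; which tab has which is not told.
- tab_b_grip (a point): Centre of a tab's black grip, half-way up (20 mm above the grip's foot). The grip is 32 mm (own x) by 16 mm (own y) and 40 mm high, on a flange 48 x 24 mm, 8 mm thick, underside 28 mm below this point. The three tabs look alike from above; which stands in which pocket varies. In the holder a tab's own x lies along the holder's y.
- tab_b: The same tab as tab_b_grip, about 60 to 110 g. Under the flange, centred, is a steel tongue reaching 22 mm down; origin at the middle of its tip, 50 mm below the grip point. The tabs differ only in the tongue: 7.3 mm thick (own y) and 35 mm long (own x), 10.8 and 29, or 14.3 and 23; which tab has which is not told.
- tab_c_grip (a point): Centre of a tab's black grip, half-way up (20 mm above the grip's foot). The grip is 32 mm (own x) by 16 mm (own y) and 40 mm high, on a flange 48 x 24 mm, 8 mm thick, underside 28 mm below this point. The three tabs look alike from above; which stands in which pocket varies. In the holder a tab's own x lies along the holder's y.
- tab_c: The same tab as tab_c_grip, about 60 to 110 g. Under the flange, centred, is a steel tongue reaching 22 mm down; origin at the middle of its tip, 50 mm below the grip point. The tabs differ only in the tongue: 7.3 mm thick (own y) and 35 mm long (own x), 10.8 and 29, or 14.3 and 23; which tab has which is not told.
- kapton_roll: Roll of orange tape lying flat, 54 mm across, 12 mm high; bystander, stays where it is. Origin: centre of the underside.
- heat_sink: Finned heat sink 40 x 40 x 23 mm; bystander, stays where it is. Origin: centre of the underside.
- solder_spool: Spool of solder 59 x 70 x 44 mm; bystander, stays where it is. Origin: centre of the underside.
- pcb_module: Green circuit board 46 x 64 x 15 mm; bystander, stays where it is. Origin: centre of the underside.
Things that resemble listed ones, but are neither listed nor needed, are in the scene too. What is shaped like the tab_b but orange or red is not meant.

How it is judged (in metres and radians):
On the way, in this order (a step that is already met when the one before it is completed fails the run):
1. a tab is lifted out of the holder (height (world z) of any of tab_a_grip, tab_b_grip, tab_c_grip above 0.085 m), for 0.1 s.
2. its tongue rests on the mouth of the narrowest slot, within 12 mm of the mouth's middle, pressing with more than 1 N for 0.2 s (((horizontal distance between tab_a_grip and slot_1 below 0.012 m and height (world z) of tab_a_grip above 0.085 m and contact force between tab_a and gauge above 1 N) or (horizontal distance between tab_b_grip and slot_1 below 0.012 m and height (world z) of tab_b_grip above 0.085 m and contact force between tab_b and gauge above 1 N) or (horizontal distance between tab_c_grip and slot_1 below 0.012 m and height (world z) of tab_c_grip above 0.085 m and contact force between tab_c and gauge above 1 N))), for 0.2 s.
At the end, for the whole second after the job is handed in: The tab from the single pocket is fully home in the slot that takes it: its flange on the gauge's top face (within 2.5 mm), upright within 0.06 rad, at rest and released; the other two tabs stand in the pair of pockets ((((horizontal distance between tab_a_grip and slot_2 below 0.006 m or horizontal distance between tab_a_grip and slot_3 below 0.006 m or horizontal distance between tab_a_grip and slot_4 below 0.006 m) and height (world z) of tab_a_grip below 0.0745 m and angle between tab_a_grip's own z axis and vertical below 0.06 rad and linear speed of tab_a below 0.02 m/s) or ((horizontal distance between tab_b_grip and slot_2 below 0.006 m or horizontal distance between tab_b_grip and slot_3 below 0.006 m or horizontal distance between tab_b_grip and slot_4 below 0.006 m) and height (world z) of tab_b_grip below 0.0745 m and angle between tab_b_grip's own z axis and vertical below 0.06 rad and linear speed of tab_b below 0.02 m/s) or ((horizontal distance between tab_c_grip and slot_2 below 0.006 m or horizontal distance between tab_c_grip and slot_3 below 0.006 m or horizontal distance between tab_c_grip and slot_4 below 0.006 m) and height (world z) of tab_c_grip below 0.0745 m and angle between tab_c_grip's own z axis and vertical below 0.06 rad and linear speed of tab_c below 0.02 m/s)) and ((horizontal distance between tab_a_grip and filed_1 below 0.012 m and height (world z) of tab_a_grip below 0.064 m) or (horizontal distance between tab_b_grip and filed_1 below 0.012 m and height (world z) of tab_b_grip below 0.064 m) or (horizontal distance between tab_c_grip and filed_1 below 0.012 m and height (world z) of tab_c_grip below 0.064 m)) and ((horizontal distance between tab_a_grip and filed_2 below 0.012 m and height (world z) of tab_a_grip below 0.064 m) or (horizontal distance between tab_b_grip and filed_2 below 0.012 m and height (world z) of tab_b_grip below 0.064 m) or (horizontal distance between tab_c_grip and filed_2 below 0.012 m and height (world z) of tab_c_grip below 0.064 m))); the robot touches nothing.
It fails at once if the tab is pressed against the gauge with more than 25 N (contact force between any of tab_a, tab_b, tab_c and gauge above 25 N).
It fails at once if a pocket of the pair loses its tab (not ((horizontal distance between tab_a_grip and filed_1 below 0.012 m and height (world z) of tab_a_grip below 0.064 m) or (horizontal distance between tab_b_grip and filed_1 below 0.012 m and height (world z) of tab_b_grip below 0.064 m) or (horizontal distance between tab_c_grip and filed_1 below 0.012 m and height (world z) of tab_c_grip below 0.064 m)) or not ((horizontal distance between tab_a_grip and filed_2 below 0.012 m and height (world z) of tab_a_grip below 0.064 m) or (horizontal distance between tab_b_grip and filed_2 below 0.012 m and height (world z) of tab_b_grip below 0.064 m) or (horizontal distance between tab_c_grip and filed_2 below 0.012 m and height (world z) of tab_c_grip below 0.064 m))).
It fails at once if a bystander is moved more than 20 mm (distance of any of kapton_roll, heat_sink, solder_spool, pcb_module from where it was at the start of the episode above 0.02 m).
It also fails if it takes over 61 s, if anything falls off the work surface, if the arm or the gripper's body presses on something with over 40 N, if the wrist force passes 120 N, or if a joint passes its speed limit or range.

## Working session

There is one attempt and no reset: what is moved stays moved. The work goes in short steps, Python scripts to look and compute and a tool call to move; the robot and the scene stay as the last step left them, time stands still between calls to the robot, and variables do not carry over. Pictures are saved under pics/ and viewed, at most 10 in all, crops included, and the job is handed in when it is done.

Besides the shell and the picture viewer there is one more tool, called as name([rows], argument=value, ...), one row to a line, values as JSON. apply_moves: Moves the arm, as the interface text tells. Its arguments: {"type":"object","properties":{"rows":{"type":"array"}},"required":["rows"]}

```bash
mkdir -p pics; ls; python3 - <<'E'
from rig import *
import cv2,numpy as np
print(read_state())
for n in("top","side"):
    p,d=capture(n); cv2.imwrite(f"pics/{n}0.png",p[:,:,::-1]); np.save(f"{n}0.npy",d); print(n,camera_params(n))
E
```

```text
pics
{'time_s': 0.0, 'joint_positions': array([ 6.40270437e+01,  3.02793754e+01,  8.21572643e+01, -7.12872621e-04,
        6.76893441e+01, -1.02261259e+01]), 'qvel': array([-0.03503408, -0.00641376,  0.05952334,  0.06047981, -0.04579404,
        0.02877266]), 'tau': array([ 1.60850228e-03, -4.40045035e+01, -1.76599073e+01,  6.33270736e-02,
        5.81619004e-02, -1.76624039e-04]), 'position': array([0.16927275, 0.60092478, 0.24656232]), 'tcp_rot': array([[-9.62471356e-01,  2.71381616e-01, -9.52623533e-04],
       [ 2.71383023e-01,  9.62469390e-01, -1.98179277e-03],
       [ 3.79048867e-04, -2.16594463e-03, -9.99997582e-01]]), 'force': array([ 0.24260379, -0.17898881, -0.21536846]), 'moment': array([-0.01160206, -0.01019592,  0.00236423]), 'grasp_force': 0.0, 'opening': 1.000927499689868}
top {'fx': 448.6890549246153, 'fy': 448.6890549246153, 'cx': 261.0643623927375, 'cy': 193.99613285079278, 'xyz': array([0.38856783, 0.00400846, 1.06969095]), 'orientation': array([[-0.00337523,  0.99627027, -0.0862215 ],
       [-0.99999182, -0.00355475, -0.00192862],
       [-0.00222792,  0.08621429,  0.99627413]])}
side {'fx': 355.69805113563285, 'fy': 355.69805113563285, 'cx': 255.97181453985326, 'cy': 193.6766476011244, 'xyz': array([0.30298988, 0.67808972, 0.57696488]), 'orientation': array([[-0.95730068,  0.17613746, -0.22924005],
       [-0.28900999, -0.56395955,  0.77357796],
       [ 0.00697394,  0.80679937,  0.59078434]])}
```

View pics/top0.png

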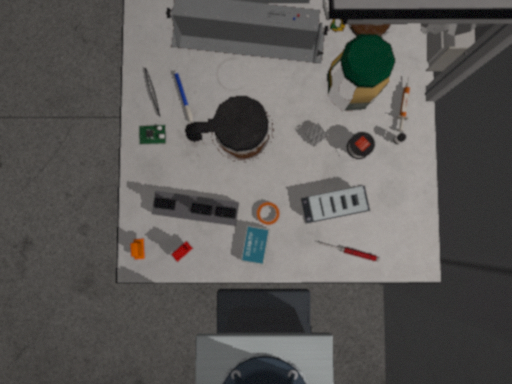

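View pics/side0.png

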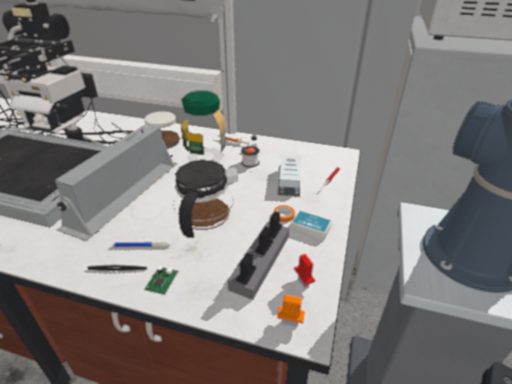

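The top view shows three black tabs in the grey holder: (164,202) alone, with (202,209) and (227,212) as a pair. Left in the picture is +y, so (164,202) is the single tab. The orange (138,248) and red (181,252) shapes are decoys. The gauge is at (336,204). I'll confirm with an enlarged crop and measure.

```bash
cat > h.py <<'E'
import numpy as np,cv2
from rig import *
def ray(c,uv,z):
    uv=np.atleast_2d(np.float64(uv)); d=np.c_[(uv[:,0]-c['cx'])/c['fx'],-(uv[:,1]-c['cy'])/c['fy'],-np.ones(len(uv))]@c['orientation'].T
    return c['xyz']+d*((z-c['xyz'][2])/d[:,2])[:,None]
def cloud(c,d):
    v,u=np.indices(d.shape); p=np.stack([(u-c['cx'])/c['fx']*d,-(v-c['cy'])/c['fy']*d,-d],-1)
    return p@c['orientation'].T+c['xyz']
E
python3 - <<'E'
from h import *
p=cv2.imread("pics/top0.png");d=np.load("top0.npy");c=camera_params("top")
P=cloud(c,d)
a=cv2.resize(p[180:265,125:245],None,fx=5,fy=5,interpolation=cv2.INTER_CUBIC)
b=cv2.resize(p[175:235,290:380],None,fx=6.67,fy=6.67,interpolation=cv2.INTER_CUBIC)
a=cv2.resize(a,(400,283));b=cv2.resize(b,(400,267))
cv2.imwrite("pics/crop1.png",np.vstack([a,b]))
dark=(p.max(2)<45).astype(np.uint8);dark[:190]=0;dark[225:]=0;dark[:,:150]=0;dark[:,245:]=0
n,l,s,ce=cv2.connectedComponentsWithStats(dark)
for i in range(1,n):
    if s[i,4]>30:
        m=l==i; print("tab",ce[i],s[i],"z med",np.median(P[m][:,2]),P[m][:,2].max(),ray(c,ce[i],.072),cv2.minAreaRect(np.argwhere(m)[:,::-1].astype(np.float32)))
# heights
w=P[...,2]
m=((w>.036)&(w<.054)).astype(np.uint8);m[:,:295]=0;m[:,380:]=0;m[:180]=0;m[225:]=0
n,l,s,ce=cv2.connectedComponentsWithStats(m);i=1+s[1:,4].argmax()
q=P[l==i];r=cv2.minAreaRect((q[:,:2]*1000).astype(np.float32));print("gauge",r,np.median(q[:,2]))
m=((w>.02)&(w<.2)).astype(np.uint8);m[:,:145]=0;m[:,245:]=0;m[:188]=0;m[225:]=0
n,l,s,ce=cv2.connectedComponentsWithStats(m);i=1+s[1:,4].argmax()
q=P[l==i];print("holder",cv2.minAreaRect((q[:,:2]*1000).astype(np.float32)))
E
```

```text
tab [164.27555556 202.83555556] [154 196  22  14 225] z med 0.06714691536199213 1.0696909510830774 [[0.45590377 0.22176343 0.072     ]] ((164.27024841308594, 202.87838745117188), (20.87866973876953, 11.179130554199219), 9.462322235107422)
tab [201.03781513 208.09663866] [190 202  24  13 238] z med 0.047607382237384144 1.0696909510830774 [[0.44387695 0.13969451 0.072     ]] ((201.33999633789062, 208.11997985839844), (23.05168342590332, 10.889445304870605), 8.130102157592773)
tab [224.63679245 211.5       ] [214 205  22  13 212] z med 0.06966268727949432 1.0696909510830774 [[0.43611358 0.08711469 0.072     ]] ((224.48995971679688, 211.55706787109375), (21.201810836791992, 10.311262130737305), 10.007980346679688)
gauge ((457.27325439453125, -170.7349090576172), (55.84680938720703, 126.45862579345703), 11.350414276123047) 0.043820874272153865
holder ((448.37188720703125, 159.56837463378906), (196.195068359375, 56.08763885498047), 81.81327819824219)
```

View pics/crop1.png

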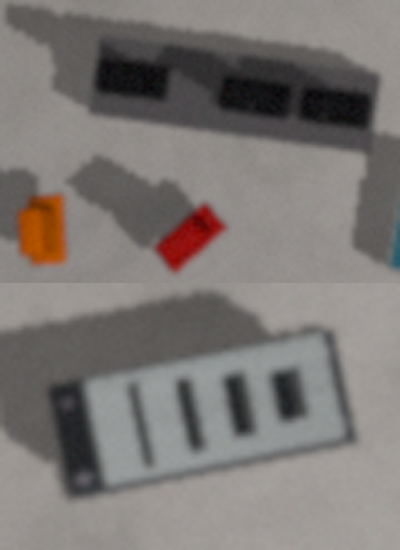

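The crop confirms it. The lone tab at (164,202) is the target, (201,208) and (225,211) are the pair, and the orange and red shapes are decoys. In the gauge (lower half) the slots run narrowest to widest from left (+y) to right. Next I measure the slots and work out the approach.

```bash
cat >> h.py <<'E'
from scipy.spatial.transform import Rotation as R
def go(x,y,z,yaw):
    """tool-frame shift (mm) and turn (6 deg units) to put TCP at xyz, pointing down, tool y at yaw (deg)"""
    s=read_state();T=s['tcp_rot'];a=np.radians(yaw);Y=np.array([np.cos(a),np.sin(a),0]);Z=np.array([0,0,-1.]);G=np.c_[np.cross(Y,Z),Y,Z]
    print("shift",np.round(T.T@(np.array([x,y,z])-s['position'])*1000,1),"turn",np.round(np.degrees(R.from_matrix(T.T@G).as_rotvec())/6,2),"F",s['force'].round(1),"t",s['time_s'])
def slots(c,p,box,z=.044,amin=4,thr=75):
    g=p.max(2).astype(float); u0,v0,u1,v1=box
    m=np.zeros(g.shape,np.uint8);m[v0:v1,u0:u1]=g[v0:v1,u0:u1]<thr
    n,l,s,ce=cv2.connectedComponentsWithStats(m)
    for i in range(1,n):
        if s[i,4]>amin:
            r=cv2.minAreaRect((ray(c,np.argwhere(l==i)[:,::-1],z)[:,:2]*1000).astype(np.float32)); print(ce[i].round(1),s[i],ray(c,ce[i],z)[0].round(4),np.round(r[0],1),np.round(r[1],1),round(r[2],1))
E
python3 - <<'E'
from h import *
slots(camera_params("top"),cv2.imread("pics/top0.png"),(312,188,364,215),thr=100)
go(.456,.222,.20,-8.2); print(camera_params("wrist"))
E
```

```text
[324.1 190. ] [312 188  35   7 139] [ 0.4861 -0.1386  0.044 ] [ 483.7 -150. ] [78.2 13.8] 89.8
[354.4 199.8] [351 195   8  11  65] [ 0.4633 -0.2077  0.044 ] [ 463.2 -207.9] [23.8 14. ] 10.1
[332.2 203.9] [330 197   6  15  47] [ 0.4539 -0.1568  0.044 ] [ 453.9 -156.8] [33.2  7. ] 11.6
[343.4 202.1] [341 196   6  13  59] [ 0.4581 -0.1825  0.044 ] [ 458.2 -182.3] [29.1 10.4] 10.2
[321.2 206.2] [319 199   5  16  22] [ 0.4487 -0.1315  0.044 ] [ 448.3 -131.6] [35.5  2.8] 13.2
shift [-378.8 -286.9   47.1] turn [-2.000e-02  1.000e-02  1.374e+01] F [-0.7 -0.6 -0.5] t 0.1
{'fx': 326.7210008123992, 'fy': 326.7210008123992, 'cx': 253.50562413938002, 'cy': 191.7933166732575, 'xyz': array([0.09610389, 0.62152103, 0.38257167]), 'orientation': array([[ 0.27134168, -0.9237196 , -0.27039932],
       [ 0.96247869,  0.25956322,  0.07913091],
       [-0.00290906, -0.28172509,  0.95949076]])}
```

apply_moves([
  {"x": -379, "y": -287, "z": 47, "rz": 13.74, "claw": 0},
  {"x": -379, "y": -287, "z": 47, "rz": 13.74, "claw": 0},
  {"x": -379, "y": -287, "z": 47, "rz": 13.74, "claw": 0},
  {"x": -379, "y": -287, "z": 47, "rz": 13.74, "claw": 0},
  {"x": -379, "y": -287, "z": 47, "rz": 13.74, "claw": 0},
  {"x": -379, "y": -287, "z": 47, "rz": 13.74, "claw": 0},
  {"x": -379, "y": -287, "z": 47, "rz": 13.74, "claw": 0},
  {"x": -379, "y": -287, "z": 47, "rz": 13.74, "claw": 0},
  {"x": -379, "y": -287, "z": 47, "rz": 13.74, "claw": 0},
  {"x": -379, "y": -287, "z": 47, "rz": 13.74, "claw": 0},
])

```text
validation failed for argument at $.ro...
```

```bash
python3 - <<'E'
from h import *
s=read_state();print(s['position'],s['tcp_rot'][:,1])
c=camera_params("wrist");p,d=capture("wrist");cv2.imwrite("pics/w1.png",p[:,:,::-1]);np.save("w1.npy",d)
P=cloud(c,d);m=((P[...,2]>.066)&(P[...,2]<.09)).astype(np.uint8)
n,l,st,ce=cv2.connectedComponentsWithStats(m)
for i in range(1,n):
    if st[i,4]>200: q=P[l==i];print(ce[i],st[i],np.median(q[:,2]),cv2.minAreaRect((q[:,:2]*1000).astype(np.float32)))
E
```

```text
[0.16930365 0.60099527 0.24665434] [ 0.27132921  0.96248463 -0.00195085]
```

View pics/w1.png

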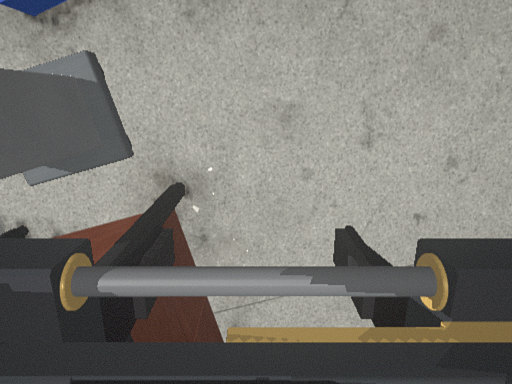

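The move was refused, so that wrist view shows only the floor beside the table. I'll retry with every field given.

apply_moves([
  {"x": -47, "y": -36, "z": 6, "rx": 0, "ry": 0, "rz": 1.7, "claw": 0},
])

```text
time_s: 0.28
position: [0.2042, 0.5563, 0.2415]
tcp_rot: [[-0.899, 0.437, 0.001], [0.437, 0.899, 0.003], [0.0, 0.003, -1.0]]
force: [1.6, -0.8, -0.3]
opening: 0.999
grasp_force: 0.0
```

apply_moves([
  {"x": -50, "y": -25, "z": 6, "rx": 0, "ry": 0, "rz": 1.7, "claw": 0},
  {"x": -100, "y": -50, "z": 12, "rx": 0, "ry": 0, "rz": 3.4, "claw": 0},
  {"x": -150, "y": -75, "z": 18, "rx": 0, "ry": 0, "rz": 5.1, "claw": 0},
  {"x": -200, "y": -100, "z": 24, "rx": 0, "ry": 0, "rz": 6.8, "claw": 0},
  {"x": -250, "y": -125, "z": 30, "rx": 0, "ry": 0, "rz": 8.5, "claw": 0},
  {"x": -300, "y": -150, "z": 36, "rx": 0, "ry": 0, "rz": 10.2, "claw": 0},
  {"x": -350, "y": -175, "z": 40, "rx": 0, "ry": 0, "rz": 11.8, "claw": 0},
  {"x": -368, "y": -188, "z": 41, "rx": 0, "ry": 0, "rz": 11.9, "claw": 0},
  {"x": -368, "y": -188, "z": 41, "rx": 0, "ry": 0, "rz": 11.9, "claw": 0},
  {"x": -368, "y": -188, "z": 41, "rx": 0, "ry": 0, "rz": 11.9, "claw": 0},
])

```text
time_s: 1.52
position: [0.4531, 0.2245, 0.2004]
tcp_rot: [[0.128, 0.992, -0.001], [0.992, -0.128, 0.0], [0.0, -0.001, -1.0]]
force: [-0.5, -0.8, -0.3]
opening: 1.0
grasp_force: 0.0
```

```bash
cat > look.py <<'E'
from h import *
s=read_state();print(s['position'],s['tcp_rot'][:,1])
c=camera_params("wrist");p,d=capture("wrist");cv2.imwrite("pics/w2.png",p[:,:,::-1]);np.save("w2.npy",d)
P=cloud(c,d);m=((P[...,2]>.066)&(P[...,2]<.09)).astype(np.uint8)
n,l,st,ce=cv2.connectedComponentsWithStats(m)
for i in range(1,n):
    if st[i,4]>200: q=P[l==i];print(ce[i],st[i],np.median(q[:,2]),cv2.minAreaRect((q[:,:2]*1000).astype(np.float32)))
E
python3 look.py
```

```text
[0.45308968 0.22446718 0.20044175] [ 9.91816556e-01 -1.27668330e-01 -8.46218359e-04]
[120.64344262 128.92486339] [101 117  40  25 732] 0.06834198143252818 ((353.57708740234375, 288.2790222167969), (31.77083396911621, 15.793416023254395), 4.6302690505981445)
[255.966759   184.99584488] [247 166  19  39 722] 0.07639185942475249 ((456.7822570800781, 228.641845703125), (31.48473358154297, 15.203911781311035), 82.97881317138672)
[442.81607143 228.1       ] [423 219  48  19 560] 0.07884312716638686 ((611.2730102539062, 171.71522521972656), (28.273456573486328, 12.210371971130371), 26.430397033691406)
[134.58199357 235.65273312] [123 225  25  22 311] 0.06847999184856007 ((343.120361328125, 194.82443237304688), (15.91323184967041, 17.39084243774414), 41.44276428222656)
[253.86231884 318.18478261] [246 309  17  18 276] 0.07544130543956507 ((438.4890441894531, 98.76229858398438), (12.719660758972168, 15.422945976257324), 81.83624267578125)
```

View pics/w2.png

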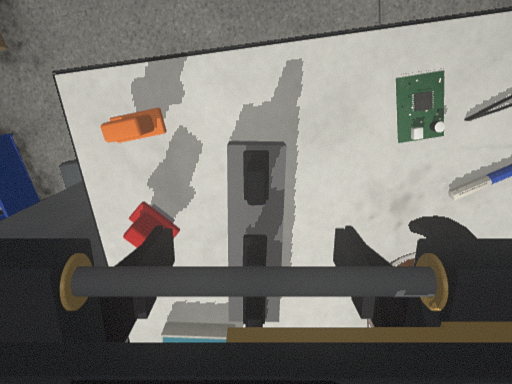

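The wrist view shows the single tab at (256,185) and the first tab of the pair at (255,265), half hidden by the gripper. I'll cross-check the tab position against the top view's depth.

```bash
python3 - <<'E'
from h import *
d=np.load("top0.npy");c=camera_params("top");P=cloud(c,d)
m=((P[...,2]>.068)&(P[...,2]<.09)).astype(np.uint8);m[:190]=0;m[225:]=0;m[:,:150]=0;m[:,245:]=0
n,l,s,ce=cv2.connectedComponentsWithStats(m)
for i in range(1,n):
    if s[i,4]>30: q=P[l==i];print(ce[i],s[i],np.median(q[:,2]),cv2.minAreaRect((q[:,:2]*1000).astype(np.float32)))
c=camera_params("wrist");p=cv2.imread("pics/w2.png");d=np.load("w2.npy");P=cloud(c,d)
w=P[...,2];m=((w>.024)&(w<.034)).astype(np.uint8);m[:130]=0;m[250:]=0;m[:,:220]=0;m[:,295:]=0
q=P[m>0];print("holder",cv2.minAreaRect((q[:,:2]*1000).astype(np.float32)),np.median(q[:,2]))
go(.4568,.2286,.055,-8.2)
E
```

```text
[161.21296296 201.90740741] [154 198  15   9 108] 0.07730718326625535 ((458.0348205566406, 227.86032104492188), (30.5444278717041, 16.333484649658203), 82.70936584472656)
[199.0754717 207.3490566] [192 203  15   9 106] 0.07728958261846375 ((445.534423828125, 143.56021118164062), (32.13128662109375, 16.148122787475586), 80.9402847290039)
[224.02884615 210.64423077] [217 207  15   8 104] 0.07732564664932717 ((438.17840576171875, 88.2784423828125), (31.370203018188477, 15.707478523254395), 89.52531433105469)
holder ((453.15972900390625, 202.7476043701172), (109.20195007324219, 56.18514633178711), 82.03634643554688) 0.02881020856946276
shift [  4.2   3.5 145.5] turn [-0.01 -0.    0.15] F [-0.8  0.1  1.4] t 1.575
```

apply_moves([
  {"x": 4.3, "y": 3.8, "z": 40, "rx": 0, "ry": 0, "rz": 0.13, "claw": 0},
  {"x": 4.3, "y": 3.8, "z": 85, "rx": 0, "ry": 0, "rz": 0.13, "claw": 0},
  {"x": 4.3, "y": 3.8, "z": 115, "rx": 0, "ry": 0, "rz": 0.13, "claw": 80},
  {"x": 4.3, "y": 3.8, "z": 132, "rx": 0, "ry": 0, "rz": 0.13, "claw": 120},
  {"x": 4.3, "y": 3.8, "z": 132, "rx": 0, "ry": 0, "rz": 0.13, "claw": 160},
  {"x": 4.3, "y": 3.8, "z": 132, "rx": 0, "ry": 0, "rz": 0.13, "claw": 255},
  {"x": 4.3, "y": 3.8, "z": 132, "rx": 0, "ry": 0, "rz": 0.13, "claw": 255},
  {"x": 4.3, "y": 3.8, "z": 132, "rx": 0, "ry": 0, "rz": 0.13, "claw": 255},
  {"x": 4.3, "y": 3.8, "z": 132, "rx": 0, "ry": 0, "rz": 0.13, "claw": 255},
])

```text
time_s: 2.7
position: [0.4583, 0.2279, 0.069]
tcp_rot: [[0.141, 0.99, 0.001], [0.99, -0.141, 0.0], [0.0, 0.001, -1.0]]
force: [-0.7, -0.3, 0.2]
opening: 0.284
grasp_force: 0.0
```

apply_moves([
  {"x": 0, "y": 0, "z": 0, "rx": 0, "ry": 0, "rz": 0, "claw": 255},
  {"x": 0, "y": 0, "z": 0, "rx": 0, "ry": 0, "rz": 0, "claw": 255},
  {"x": 0, "y": 0, "z": 0, "rx": 0, "ry": 0, "rz": 0, "claw": 255},
  {"x": 0, "y": 0, "z": 0, "rx": 0, "ry": 0, "rz": 0, "claw": 255},
])

```text
time_s: 3.2
position: [0.4578, 0.2278, 0.0687]
tcp_rot: [[0.141, 0.99, -0.0], [0.99, -0.141, -0.0], [-0.0, -0.0, -1.0]]
force: [-1.0, -1.1, 5.2]
opening: 0.182
grasp_force: 30.0
```

apply_moves([
  {"x": 0, "y": 0, "z": -10, "rx": 0, "ry": 0, "rz": 0, "claw": 255},
  {"x": 0, "y": 0, "z": -30, "rx": 0, "ry": 0, "rz": 0, "claw": 255},
  {"x": 0, "y": 0, "z": -60, "rx": 0, "ry": 0, "rz": 0, "claw": 255},
  {"x": 0, "y": 0, "z": -90, "rx": 0, "ry": 0, "rz": 0, "claw": 255},
  {"x": 0, "y": 0, "z": -120, "rx": 0, "ry": 0, "rz": 0, "claw": 255},
  {"x": 0, "y": 0, "z": -131, "rx": 0, "ry": 0, "rz": 0, "claw": 255},
  {"x": 0, "y": 0, "z": -131, "rx": 0, "ry": 0, "rz": 0, "claw": 255},
])

```text
time_s: 4.08
position: [0.4583, 0.2279, 0.1999]
tcp_rot: [[0.141, 0.99, 0.001], [0.99, -0.141, 0.0], [0.001, 0.001, -1.0]]
force: [-0.8, -0.1, -1.7]
opening: 0.179
grasp_force: 30.0
```

```bash
python3 - <<'E'
from h import *
d=np.load("top0.npy");P=cloud(camera_params("top"),d)
q=P[85:165,180:280].reshape(-1,3);q=q[(q[:,2]>.03)&(q[:,2]<.4)];print("pot",q.min(0),q.max(0))
q=P[30:110,325:400].reshape(-1,3);q=q[(q[:,2]>.03)&(q[:,2]<.4)];print("jar",q.min(0),q.max(0))
p,d=capture("side");cv2.imwrite("pics/s1.png",cv2.resize(p[:,:,::-1][60:330,150:400],None,fx=3,fy=3)[:600])
go(.4487,-.1315,.165,-79)
c=camera_params("side");u=c['orientation'].T@(np.array([.4578,.2278,.139])-c['xyz']);print(c['cx']-c['fx']*u[0]/u[2],c['cy']+c['fy']*u[1]/u[2])
E
```

```text
pot [ 0.55365369 -0.0245093   0.03023031] [0.68428907 0.17436572 0.1394913 ]
jar [ 0.67388355 -0.27229161  0.03020809] [ 0.87264176 -0.13874642  0.21180325]
shift [-356.9   41.9   34.2] turn [-0.000e+00  1.000e-02  1.181e+01] F [-0.3  0.2 -1. ] t 4.125
244.28288898428173 233.60859201475216
```

apply_moves([
  {"x": -36, "y": 4, "z": 3, "rx": 0, "ry": 0, "rz": 1.18, "claw": 255},
  {"x": -75, "y": 8, "z": 6, "rx": 0, "ry": 0, "rz": 2.4, "claw": 255},
  {"x": -120, "y": 14, "z": 9, "rx": 0, "ry": 0, "rz": 4.0, "claw": 255},
  {"x": -165, "y": 19, "z": 12, "rx": 0, "ry": 0, "rz": 5.6, "claw": 255},
  {"x": -210, "y": 25, "z": 15, "rx": 0, "ry": 0, "rz": 7.2, "claw": 255},
  {"x": -255, "y": 30, "z": 18, "rx": 0, "ry": 0, "rz": 8.8, "claw": 255},
  {"x": -300, "y": 36, "z": 24, "rx": 0, "ry": 0, "rz": 10.4, "claw": 255},
  {"x": -340, "y": 40, "z": 30, "rx": 0, "ry": 0, "rz": 11.6, "claw": 255},
  {"x": -357, "y": 42, "z": 34, "rx": 0, "ry": 0, "rz": 11.8, "claw": 255},
  {"x": -357, "y": 42, "z": 34, "rx": 0, "ry": 0, "rz": 11.8, "claw": 255},
])

```text
time_s: 5.38
position: [0.4485, -0.1318, 0.1645]
tcp_rot: [[0.982, 0.191, -0.002], [0.191, -0.982, 0.002], [-0.002, -0.002, -1.0]]
force: [-0.2, -0.3, -0.3]
opening: 0.177
grasp_force: 30.0
```

```bash
python3 - <<'E'
from h import *
c=camera_params("wrist");p,d=capture("wrist");s=read_state();print(s['position'],s['tcp_rot'][:,1],s['force'])
cv2.imwrite("pics/w3.png",p[:,:,::-1]);np.save("w3.npy",d)
w=cloud(c,d)[...,2];m=(w>.036)&(w<.052);ys,xs=np.nonzero(m);print(xs.min(),xs.max(),ys.min(),ys.max(),np.median(w[m]))
E
```

```text
[ 0.44838318 -0.13075314  0.16477557] [ 0.19231662 -0.98133053 -0.00217085] [-0.55000859  0.33054978 -0.57867876]
0 466 0 226 0.04276711931855731
```

View pics/w3.png

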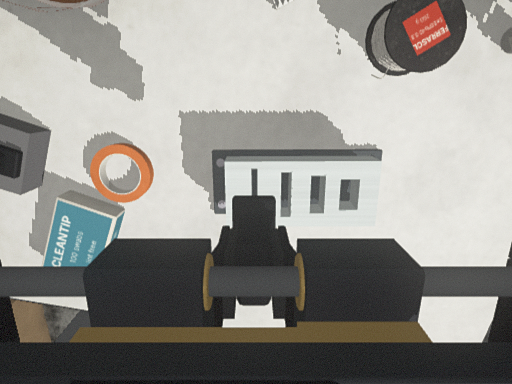

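The wrist view shows the slots at columns 254 (partly hidden by the tab), 286, 317 and 349, over rows 170–215. The block's top face is pale and the tab is centred at column 254.

```bash
python3 - <<'E'
from h import *
s=read_state();c=camera_params("wrist");p=cv2.imread("pics/w3.png")
print(p[193,230:375].max(1)[::1].tolist())
slots(c,p,(275,163,372,222),thr=130,amin=30)
slots(c,p,(245,163,262,194),thr=130,amin=10)
E
```

```text
[225, 224, 223, 222, 225, 224, 227, 226, 227, 226, 226, 227, 225, 224, 227, 228, 226, 224, 225, 227, 232, 191, 88, 73, 76, 78, 83, 168, 233, 229, 226, 226, 225, 224, 226, 225, 227, 226, 226, 225, 224, 224, 224, 223, 224, 222, 221, 221, 222, 225, 232, 94, 76, 78, 81, 85, 82, 84, 107, 118, 123, 201, 227, 223, 219, 223, 218, 222, 222, 219, 221, 220, 221, 223, 219, 222, 220, 220, 224, 229, 158, 86, 79, 84, 83, 84, 86, 83, 86, 119, 124, 121, 122, 114, 123, 230, 221, 220, 219, 221, 222, 221, 222, 219, 221, 222, 220, 220, 228, 233, 103, 72, 79, 88, 82, 90, 84, 82, 87, 91, 120, 121, 121, 121, 122, 124, 122, 110, 142, 230, 226, 222, 223, 221, 223, 222, 224, 222, 225, 223, 222, 222, 225, 224, 222]
[285.5 192.4] [281 173  10  43 386] [ 0.4558 -0.1569  0.044 ] [ 454.1 -157.3] [36.2  7.5] 12.5
[317.3 192.4] [310 176  16  37 454] [ 0.4608 -0.1825  0.044 ] [ 459.2 -182.7] [30.9 11.4] 11.2
[349.2 191.8] [340 180  20  29 446] [ 0.4663 -0.208   0.044 ] [ 464.3 -208.1] [24. 15.] 11.1
[254. 181.] [252 169   5  25 125] [ 0.4603 -0.1298  0.044 ] [ 460.2 -129.8] [20.1  3.3] 11.1
```

```bash
python3 - <<'E'
from h import *
s=read_state();c=camera_params("wrist");p=cv2.imread("pics/w3.png");P=cloud(c,np.load("w3.npy"))
T=s['tcp_rot'];t=s['position']
m=np.zeros(P.shape[:2],bool);m[193:265,225:285]=1
q=(P[m]-t)@T*1000; q=q[(q[:,2]<30)&(q[:,2]>-30)]
h=np.median(q[(q[:,2]<np.percentile(q[:,2],30)),2]);print("top face z tool",h)
top=q[abs(q[:,2]-h)<2]; print("x",top[:,0].min(),top[:,0].max(),"y",top[:,1].min(),top[:,1].max())
for n,x,y in((1,449,-131.9),(4,464.3,-208.1)): print(n,((np.array([x,y,44])/1000-t)@T*1000).round(1))
print((np.degrees(np.arctan2(*T[[1,0],1]))))
E
```

```text
top face z tool -7.8827965785096685
x 6.950705641317042 18.178041573386412 y -11.453666089802574 14.379209427919472
1 [  0.6   1.5 120.8]
4 [  1.   79.2 120.6]
-78.91196310084682
```

```bash
python3 - <<'E'
from h import *
s=read_state();c=camera_params("wrist");p=cv2.imread("pics/w3.png");T=s['tcp_rot'];t=s['position']
g=p.max(2);print("col254 rows190-206",g[188:206,248].tolist(),g[188:206,262].tolist())
for r in(205,210,215,220): print(r,g[r,226:284].tolist())
for uv in((233,205),(276,205),(254,196)): print(uv,((ray(c,uv,t[2]+.0093)[0]-t)@T*1000).round(1))
E
```

```text
col254 rows190-206 [226, 225, 226, 225, 223, 225, 233, 151, 58, 47, 52, 56, 57, 55, 58, 56, 61, 54] [225, 225, 227, 225, 225, 225, 234, 150, 63, 54, 59, 61, 53, 64, 60, 59, 53, 55]
205 [231, 227, 228, 229, 233, 243, 85, 43, 55, 61, 57, 55, 58, 56, 58, 56, 57, 59, 52, 54, 58, 52, 54, 54, 52, 53, 55, 60, 52, 61, 54, 58, 55, 56, 55, 56, 55, 56, 58, 68, 62, 64, 63, 67, 68, 65, 65, 63, 60, 109, 240, 233, 229, 234, 212, 106, 97, 108]
210 [236, 231, 228, 229, 230, 240, 111, 47, 54, 60, 56, 55, 60, 58, 58, 57, 53, 50, 59, 54, 51, 58, 52, 56, 51, 52, 58, 59, 59, 56, 57, 53, 54, 62, 55, 53, 47, 52, 57, 54, 50, 55, 57, 56, 59, 54, 62, 65, 57, 118, 240, 230, 228, 232, 185, 127, 127, 128]
215 [228, 229, 228, 228, 232, 241, 110, 50, 59, 49, 55, 52, 53, 57, 52, 50, 54, 54, 51, 48, 49, 50, 51, 53, 50, 53, 51, 52, 48, 55, 54, 58, 52, 49, 49, 45, 56, 53, 52, 53, 51, 52, 51, 50, 56, 54, 55, 58, 55, 114, 241, 232, 230, 231, 188, 132, 126, 126]
220 [225, 227, 224, 226, 229, 239, 108, 45, 46, 54, 59, 54, 52, 50, 52, 51, 53, 55, 50, 50, 47, 55, 50, 53, 50, 49, 52, 55, 48, 53, 52, 54, 55, 48, 46, 54, 54, 51, 53, 51, 46, 50, 54, 60, 53, 58, 58, 59, 57, 152, 237, 231, 228, 225, 225, 227, 228, 226]
(233, 205) [35.5 -7.4 -9.3]
(276, 205) [35.5 10.2 -9.4]
(254, 196) [39.3  1.2 -9.4]
```

```bash
python3 -c "
import cv2;p=cv2.imread('pics/w3.png');cv2.imwrite('pics/c3.png',cv2.convertScaleAbs(cv2.resize(p[160:320,200:360],(640,600)),alpha=1.6,beta=30))"
```

```text
(no output)
```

View pics/c3.png

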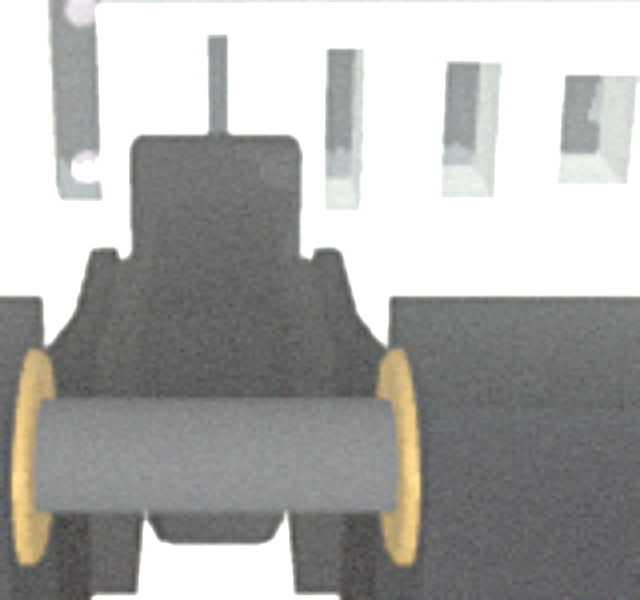

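The crop shows the flange, a dark block at columns 232–275 whose front edge is at row 197. From it I can get the tab's true offset from the tool, in the same camera as the slots.

```bash
python3 - <<'E'
from h import *
s=read_state();c=camera_params("wrist");T=s['tcp_rot'];t=s['position']
f=lambda uv,zt:((ray(c,uv,t[2]-zt/1000)[0]-t)@T*1000).round(2)
print(f((231.8,212),30.7),f((275.2,212),30.7),f((254,195.7),38.7),f((254,195.7),30.7))
E
```

```text
[ 17.97 -10.67  30.69] [17.98 12.81 30.64] [24.75  1.35 38.65] [27.21  1.33 30.65]
```

apply_moves([
  {"x": -0.1, "y": 0.4, "z": 25, "rx": 0, "ry": 0, "rz": 0, "claw": 255},
  {"x": -0.1, "y": 0.4, "z": 48, "rx": 0, "ry": 0, "rz": 0, "claw": 255},
  {"x": -0.1, "y": 0.4, "z": 56, "rx": 0, "ry": 0, "rz": 0, "claw": 255},
  {"x": -0.1, "y": 0.4, "z": 58, "rx": 0, "ry": 0, "rz": 0, "claw": 255},
  {"x": -0.1, "y": 0.4, "z": 59, "rx": 0, "ry": 0, "rz": 0, "claw": 255},
  {"x": -0.1, "y": 0.4, "z": 60, "rx": 0, "ry": 0, "rz": 0, "claw": 255},
  {"x": -0.1, "y": 0.4, "z": 60, "rx": 0, "ry": 0, "rz": 0, "claw": 255},
])

```text
time_s: 6.3
position: [0.4493, -0.132, 0.1059]
tcp_rot: [[0.981, 0.192, 0.001], [0.192, -0.981, -0.0], [0.001, 0.001, -1.0]]
force: [0.2, -0.9, -0.0]
opening: 0.184
grasp_force: 30.0
```

apply_moves([
  {"x": 0, "y": 0, "z": 1, "rx": 0, "ry": 0, "rz": 0, "claw": 255},
  {"x": 0, "y": 0, "z": 2, "rx": 0, "ry": 0, "rz": 0, "claw": 255},
  {"x": 0, "y": 0, "z": 2, "rx": 0, "ry": 0, "rz": 0, "claw": 255},
])

```text
time_s: 6.68
position: [0.4493, -0.1321, 0.1038]
tcp_rot: [[0.981, 0.192, 0.0], [0.192, -0.981, -0.0], [0.0, 0.0, -1.0]]
force: [-1.0, 0.6, 3.8]
opening: 0.179
grasp_force: 30.0
```

apply_moves([
  {"x": 0, "y": 0, "z": 1, "rx": 0, "ry": 0, "rz": 0, "claw": 255},
  {"x": 0, "y": 0, "z": 1, "rx": 0, "ry": 0, "rz": 0, "claw": 255},
  {"x": 0, "y": 0, "z": 1, "rx": 0, "ry": 0, "rz": 0, "claw": 255},
  {"x": 0, "y": 0, "z": 1, "rx": 0, "ry": 0, "rz": 0, "claw": 255},
])

```text
time_s: 7.18
position: [0.4493, -0.1321, 0.103]
tcp_rot: [[0.981, 0.192, 0.001], [0.192, -0.981, -0.0], [0.001, 0.001, -1.0]]
force: [-0.6, 1.1, 7.0]
opening: 0.183
grasp_force: 30.0
```

apply_moves([
  {"x": 0, "y": 0, "z": -7, "rx": 0, "ry": 0, "rz": 0, "claw": 255},
  {"x": 0.1, "y": 13, "z": -8, "rx": 0, "ry": 0, "rz": 0, "claw": 255},
  {"x": 0.1, "y": 26, "z": -8, "rx": 0, "ry": 0, "rz": 0, "claw": 255},
  {"x": 0.1, "y": 26, "z": -6, "rx": 0, "ry": 0, "rz": 0, "claw": 255},
  {"x": 0.1, "y": 26, "z": -3, "rx": 0, "ry": 0, "rz": 0, "claw": 255},
  {"x": 0.1, "y": 26, "z": -1, "rx": 0, "ry": 0, "rz": 0, "claw": 255},
  {"x": 0.1, "y": 26, "z": 0, "rx": 0, "ry": 0, "rz": 0, "claw": 255},
  {"x": 0.1, "y": 26, "z": 0, "rx": 0, "ry": 0, "rz": 0, "claw": 255},
])

```text
time_s: 8.18
position: [0.4538, -0.1572, 0.103]
tcp_rot: [[0.981, 0.193, -0.001], [0.193, -0.981, -0.0], [-0.001, 0.0, -1.0]]
force: [-2.1, -1.1, 6.7]
opening: 0.178
grasp_force: 30.0
```

apply_moves([
  {"x": 0, "y": 0.3, "z": 0, "rx": 0, "ry": 0, "rz": 0, "claw": 255},
  {"x": 0, "y": 0.6, "z": 0, "rx": 0, "ry": 0, "rz": 0, "claw": 255},
  {"x": 0, "y": 0.9, "z": 0, "rx": 0, "ry": 0, "rz": 0, "claw": 255},
  {"x": 0, "y": 1.2, "z": 0, "rx": 0, "ry": 0, "rz": 0, "claw": 255},
])

```text
time_s: 8.68
position: [0.4538, -0.1575, 0.103]
tcp_rot: [[0.981, 0.192, -0.001], [0.192, -0.981, 0.001], [-0.001, -0.002, -1.0]]
force: [-0.6, 3.0, 7.0]
opening: 0.184
grasp_force: 30.0
```

apply_moves([
  {"x": 0, "y": -0.6, "z": 0, "rx": 0, "ry": 0, "rz": 0, "claw": 255},
  {"x": 0, "y": -1.2, "z": 0, "rx": 0, "ry": 0, "rz": 0, "claw": 255},
  {"x": 0, "y": -1.5, "z": 0, "rx": 0, "ry": 0, "rz": 0, "claw": 255},
  {"x": 0, "y": -1.8, "z": 0, "rx": 0, "ry": 0, "rz": 0, "claw": 255},
  {"x": 0, "y": -2.1, "z": 0, "rx": 0, "ry": 0, "rz": 0, "claw": 255},
  {"x": 0, "y": -2.4, "z": 0, "rx": 0, "ry": 0, "rz": 0, "claw": 255},
])

```text
time_s: 9.43
position: [0.4539, -0.1569, 0.1032]
tcp_rot: [[0.981, 0.194, 0.0], [0.194, -0.981, -0.002], [-0.0, 0.002, -1.0]]
force: [-2.2, -4.5, 6.0]
opening: 0.178
grasp_force: 30.0
```

The first landing was refused and friction stops it sliding. As a hint, I'll check the side picture taken while the tab hung in the air, comparing the tongue's thickness with the 24 mm flange.

```bash
python3 - <<'E'
import cv2
p=cv2.imread("pics/s1.png"); print(p.shape)
# s1 is 3x of [60:,150:]; region around u 244,v 234 -> (282,522)
q=p[390:600,180:390]; cv2.imwrite("pics/s1c.png",cv2.convertScaleAbs(cv2.resize(q,None,fx=2.8,fy=2.8),alpha=1.3,beta=20))
E
```

```text
(600, 750, 3)
```

View pics/s1c.png

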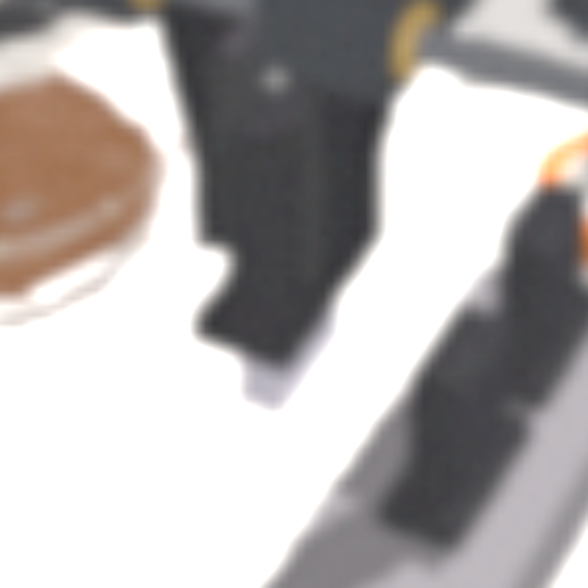

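The tongue is about 0.36 of the flange width (245→280 against 200→298), so it looks thin. Slot 2 is plausible, so I'll feel around there with small hops.

apply_moves([
  {"x": 0, "y": 0.6, "z": -3, "rx": 0, "ry": 0, "rz": 0, "claw": 255},
  {"x": 0, "y": 0.6, "z": -3, "rx": 0, "ry": 0, "rz": 0, "claw": 255},
  {"x": 0, "y": 0.6, "z": -1, "rx": 0, "ry": 0, "rz": 0, "claw": 255},
  {"x": 0, "y": 0.6, "z": 0, "rx": 0, "ry": 0, "rz": 0, "claw": 255},
  {"x": 0, "y": 0.6, "z": 0, "rx": 0, "ry": 0, "rz": 0, "claw": 255},
])

```text
time_s: 10.05
position: [0.4541, -0.1565, 0.1029]
tcp_rot: [[0.981, 0.192, 0.0], [0.192, -0.981, 0.0], [0.0, -0.0, -1.0]]
force: [-0.2, 1.1, 7.3]
opening: 0.18
grasp_force: 30.0
```

apply_moves([
  {"x": 0, "y": 1.2, "z": -3, "rx": 0, "ry": 0, "rz": 0, "claw": 255},
  {"x": 0, "y": 1.2, "z": -3, "rx": 0, "ry": 0, "rz": 0, "claw": 255},
  {"x": 0, "y": 1.2, "z": -1, "rx": 0, "ry": 0, "rz": 0, "claw": 255},
  {"x": 0, "y": 1.2, "z": 0, "rx": 0, "ry": 0, "rz": 0, "claw": 255},
  {"x": 0, "y": 1.2, "z": 0, "rx": 0, "ry": 0, "rz": 0, "claw": 255},
])

```text
time_s: 10.68
position: [0.4544, -0.1581, 0.1029]
tcp_rot: [[0.981, 0.192, 0.0], [0.192, -0.981, -0.0], [0.0, 0.0, -1.0]]
force: [-0.7, -0.8, 6.7]
opening: 0.18
grasp_force: 30.0
```

```bash
cat > rel.py <<'E'
from h import *
import sys
c=camera_params("wrist");p,d=capture("wrist");s=read_state();T=s['tcp_rot'];t=s['position']
p=p[:,:,::-1].copy();cv2.imwrite(sys.argv[1],p);g=p.max(2)
for r in(190,200,210): print(r,g[r,215:400].tolist())
print([int(v) for v in g[150:215,254]])
E
python3 rel.py pics/w4.png
```

```text
190 [141, 151, 155, 155, 156, 156, 157, 153, 156, 155, 155, 153, 157, 152, 156, 152, 155, 153, 155, 151, 156, 157, 155, 153, 158, 152, 152, 155, 159, 157, 155, 153, 154, 156, 190, 228, 227, 228, 225, 224, 224, 225, 222, 226, 224, 224, 224, 226, 224, 224, 226, 223, 222, 224, 222, 225, 225, 227, 223, 222, 225, 225, 225, 225, 224, 224, 223, 223, 225, 225, 224, 224, 226, 224, 226, 225, 228, 227, 226, 225, 227, 227, 226, 226, 227, 225, 226, 224, 226, 226, 228, 227, 227, 226, 227, 225, 225, 227, 227, 224, 228, 227, 227, 226, 226, 227, 227, 227, 227, 226, 226, 228, 224, 228, 227, 224, 225, 227, 227, 227, 227, 227, 227, 225, 228, 226, 226, 226, 226, 227, 227, 226, 229, 225, 227, 227, 229, 227, 228, 226, 227, 225, 229, 227, 228, 226, 227, 229, 226, 228, 229, 228, 226, 227, 229, 228, 230, 232, 146, 212, 234, 231, 230, 229, 230, 231, 231, 229, 228, 230, 231, 230, 231, 231, 231, 233, 233, 232, 233, 233, 232, 232, 231, 232, 235]
200 [99, 162, 161, 162, 163, 166, 161, 163, 161, 163, 160, 161, 163, 165, 159, 166, 167, 66, 47, 43, 48, 48, 50, 51, 57, 54, 55, 56, 48, 52, 47, 54, 50, 54, 54, 51, 57, 5
[... 1159 characters left out ...]
3, 222, 225, 225, 230, 198, 93, 75, 83, 80, 83, 82, 81, 84, 79, 81, 81, 86, 84, 83, 122, 125, 119, 122, 128, 114, 120, 121, 115, 131, 233, 229, 223, 224, 225, 224, 227, 226, 225, 225, 224, 224, 225, 225, 226, 227, 225, 226, 226, 225, 225, 226, 225, 229, 228, 149, 231, 235, 232, 232, 231, 231, 231, 227, 228, 229, 229, 230, 230, 233, 231, 229, 230, 228, 229, 229, 231, 229, 232, 230, 231, 230, 231, 231]
[151, 149, 155, 157, 152, 154, 158, 157, 155, 153, 155, 159, 157, 126, 84, 76, 80, 81, 83, 71, 79, 80, 99, 123, 132, 130, 131, 130, 130, 124, 131, 218, 230, 229, 225, 225, 225, 226, 226, 224, 224, 226, 232, 201, 135, 77, 49, 46, 51, 55, 48, 54, 53, 53, 53, 58, 49, 54, 44, 51, 57, 53, 56, 52, 53]
```

View pics/w4.png

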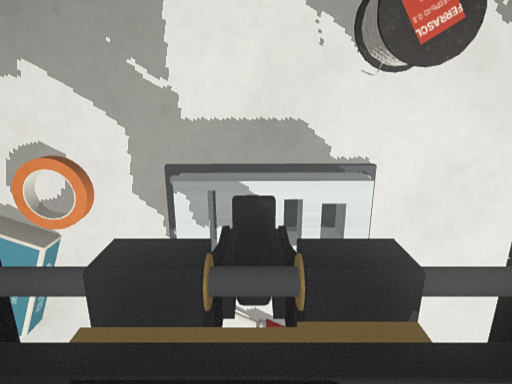

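The wrist view shows the flange at columns 232–275, slot 3 at 284–302, slot 4 at 322–345, and slot 1 on the left at 210. I'll compute the tab–slot offset with this smaller depth gap.

```bash
python3 - <<'E'
from h import *
s=read_state();c=camera_params("wrist");p=cv2.imread("pics/w4.png");T=s['tcp_rot'];t=s['position']
f=lambda uv,z:((ray(c,uv,z)[0]-t)@T*1000).round(2)
print("flange",f((231.7,205),.0725),f((275.2,205),.0725),"front",f((254,193.8),.0645))
g=p.max(2)
m=np.zeros(g.shape,np.uint8);m[185:236,280:350]=g[185:236,280:350]<165
n,l,st,ce=cv2.connectedComponentsWithStats(m)
for i in range(1,n):
    if st[i,4]>100:
        q=np.argwhere(l==i)[:,::-1];x0,y0,w,h,_=st[i];print(st[i])
        k=np.array([f(u,.0425) for u in((x0-.5,y0+h/2),(x0+w-.5,y0+h/2),(x0+w/2,y0-.5),(x0+w/2,y0+h-.5))]);print(k[0,1],k[1,1],"cy",(k[0,1]+k[1,1])/2,k[2,0],k[3,0],"cx",(k[2,0]+k[3,0])/2)
print([int(v) for v in g[192:236,292]],[int(v) for v in g[192:236,333]])
E
```

```text
flange [ 22.01 -10.62  30.45] [22.   12.73 30.46] front [25.88  1.37 38.45]
[280 199  23  37 721]
17.78 32.53 cy 25.155 16.18 -9.1 cx 3.54
[320 203  26  33 763]
43.51 60.21 cy 51.86 13.52 -9.12 cx 2.2
[230, 229, 231, 230, 232, 234, 220, 133, 80, 75, 80, 78, 82, 82, 77, 81, 77, 83, 81, 83, 78, 76, 80, 77, 85, 81, 75, 78, 80, 76, 79, 78, 76, 77, 97, 104, 105, 97, 102, 120, 130, 125, 126, 128] [230, 228, 231, 230, 229, 229, 227, 228, 227, 230, 232, 170, 95, 79, 86, 80, 86, 82, 86, 84, 85, 80, 81, 83, 86, 80, 83, 81, 82, 78, 86, 79, 75, 78, 84, 108, 124, 130, 129, 132, 129, 127, 128, 127]
```

```bash
python3 - <<'E'
from h import *
s=read_state();c=camera_params("wrist");T=s['tcp_rot'];t=s['position']
f=lambda uv,z:((ray(c,uv,z)[0]-t)@T*1000).round(2)
for n,a,b,r in((3,283.7,302.4,205),(4,321.6,345.4,212)):
    A,B=f((a,r),.0425),f((b,r),.0425);print(n,A[1],B[1],B[1]-A[1],"cy",(A[1]+B[1])/2)
p=cv2.imread("pics/w4.png").max(2);print(p[205,204:220],p[195,204:220])
for z in(.0425,):print(f((208.4,196),z),f((213.6,196),z), "top edges", f((292,198.7),z),f((333,202.7),z))
E
```

```text
3 20.25 32.11 11.86 cy 26.18
4 44.56 59.75 15.189999999999998 cy 52.155
[160 156 159 162 121 116 113 121 124  77  65  78 160 162 156 162] [161 163 165 139 117 116 118 119 107  73  77 119 168 164 165 162]
[ 17.85 -27.23  60.44] [ 17.85 -23.96  60.44] top edges [16.05 25.38 60.46] [13.39 51.41 60.46]
```

apply_moves([
  {"x": -1.7, "y": -0.9, "z": -3, "rx": 0, "ry": 0, "rz": 0, "claw": 255},
  {"x": -1.7, "y": -0.9, "z": -3, "rx": 0, "ry": 0, "rz": 0, "claw": 255},
  {"x": -1.7, "y": -0.9, "z": -1, "rx": 0, "ry": 0, "rz": 0, "claw": 255},
  {"x": -1.7, "y": -0.9, "z": 0, "rx": 0, "ry": 0, "rz": 0, "claw": 255},
  {"x": -1.7, "y": -0.9, "z": 0, "rx": 0, "ry": 0, "rz": 0, "claw": 255},
])

```text
time_s: 11.35
position: [0.4523, -0.1573, 0.1028]
tcp_rot: [[0.981, 0.192, -0.001], [0.192, -0.981, 0.0], [-0.0, -0.0, -1.0]]
force: [-1.3, -0.0, 6.4]
opening: 0.179
grasp_force: 30.0
```

apply_moves([
  {"x": 0, "y": -0.5, "z": -3, "rx": 0, "ry": 0, "rz": 0, "claw": 255},
  {"x": 0, "y": -0.5, "z": -3, "rx": 0, "ry": 0, "rz": 0, "claw": 255},
  {"x": 0, "y": -0.5, "z": -1, "rx": 0, "ry": 0, "rz": 0, "claw": 255},
  {"x": 0, "y": -0.5, "z": 0, "rx": 0, "ry": 0, "rz": 0, "claw": 255},
  {"x": 0, "y": -0.5, "z": 0, "rx": 0, "ry": 0, "rz": 0, "claw": 255},
])

```text
time_s: 11.98
position: [0.4525, -0.1569, 0.1029]
tcp_rot: [[0.981, 0.192, 0.0], [0.192, -0.981, -0.0], [0.0, 0.0, -1.0]]
force: [-0.9, 0.7, 6.7]
opening: 0.178
grasp_force: 30.0
```

apply_moves([
  {"x": 0, "y": 1.0, "z": -3, "rx": 0, "ry": 0, "rz": 0, "claw": 255},
  {"x": 0, "y": 1.0, "z": -3, "rx": 0, "ry": 0, "rz": 0, "claw": 255},
  {"x": 0, "y": 1.0, "z": -1, "rx": 0, "ry": 0, "rz": 0, "claw": 255},
  {"x": 0, "y": 1.0, "z": 0, "rx": 0, "ry": 0, "rz": 0, "claw": 255},
  {"x": 0, "y": 1.0, "z": 0, "rx": 0, "ry": 0, "rz": 0, "claw": 255},
])

```text
time_s: 12.6
position: [0.4527, -0.158, 0.1029]
tcp_rot: [[0.981, 0.192, 0.0], [0.192, -0.981, -0.0], [0.0, 0.0, -1.0]]
force: [-1.0, -0.4, 6.4]
opening: 0.182
grasp_force: 30.0
```

```bash
python3 - <<'E'
from h import *
c=camera_params("side");T0=np.array([[.141,.99,0],[.99,-.141,0],[0,0,-1.]]);t=np.array([.4583,.2279,.1999])
def f(u,v,z):
    uv=(149.67+(180+u/2.8)/3,59.67+(390+v/2.8)/3); return ((ray(c,uv,t[2]-z/1000)[0]-t)@T0*1000).round(1)
for n,u,v,z in(("tongue L",246,398,60.7),("tongue mid",276,408,60.7),("tongue far R",332,335,60.7),("flange L",198,332,38.7),("flange mid",285,366,38.7),("flange R",338,295,38.7)): print(n,f(u,v,z))
p=cv2.imread("pics/s1.png")
for v in range(510,540,3): print([int(x) for x in p[v,255:309:3].max(1)])
E
```

```text
tongue L [12.2  4.  60.7]
tongue mid [12.2 -3.1 60.7]
tongue far R [-13.6  -3.9  60.7]
flange L [19.4 10.9 38.7]
flange mid [ 21.  -10.   38.7]
flange R [ -3.4 -10.3  38.7]
[85, 64, 50, 41, 37, 36, 37, 37, 35, 36, 44, 65, 97, 130, 163, 201, 225, 233]
[158, 130, 104, 78, 55, 42, 38, 36, 35, 40, 59, 90, 123, 153, 186, 217, 231, 235]
[215, 199, 174, 137, 95, 67, 53, 44, 42, 52, 79, 113, 145, 177, 209, 228, 234, 236]
[234, 231, 218, 182, 134, 103, 86, 73, 67, 77, 104, 135, 168, 201, 225, 234, 236, 235]
[237, 236, 229, 199, 155, 128, 116, 107, 100, 108, 129, 157, 192, 219, 232, 235, 236, 236]
[236, 236, 229, 200, 159, 136, 131, 128, 126, 133, 151, 179, 211, 229, 235, 236, 236, 236]
[235, 234, 227, 198, 157, 138, 133, 134, 138, 148, 170, 202, 225, 234, 236, 236, 236, 236]
[235, 234, 227, 201, 167, 148, 140, 137, 143, 162, 194, 220, 232, 235, 236, 236, 236, 236]
[235, 235, 230, 216, 197, 180, 163, 152, 158, 185, 214, 230, 234, 235, 235, 235, 236, 236]
[234, 234, 233, 229, 223, 215, 203, 191, 194, 211, 227, 233, 235, 235, 235, 235, 235, 236]
```

With the flange's measuring error taken out, the tongue comes to about 10 mm thick and 30 mm long. That points to slot 3, and slot 2 has refused several landings, so I step on.

apply_moves([
  {"x": 0, "y": 0, "z": -7, "rx": 0, "ry": 0, "rz": 0, "claw": 255},
  {"x": 0.5, "y": 13, "z": -8, "rx": 0, "ry": 0, "rz": 0, "claw": 255},
  {"x": 0.5, "y": 25.5, "z": -8, "rx": 0, "ry": 0, "rz": 0, "claw": 255},
  {"x": 0.5, "y": 25.5, "z": -6, "rx": 0, "ry": 0, "rz": 0, "claw": 255},
  {"x": 0.5, "y": 25.5, "z": -3, "rx": 0, "ry": 0, "rz": 0, "claw": 255},
  {"x": 0.5, "y": 25.5, "z": -1, "rx": 0, "ry": 0, "rz": 0, "claw": 255},
  {"x": 0.5, "y": 25.5, "z": 0, "rx": 0, "ry": 0, "rz": 0, "claw": 255},
  {"x": 0.5, "y": 25.5, "z": 0, "rx": 0, "ry": 0, "rz": 0, "claw": 255},
])

```text
time_s: 13.6
position: [0.4578, -0.1826, 0.1024]
tcp_rot: [[0.981, 0.192, -0.0], [0.192, -0.981, 0.0], [-0.0, -0.0, -1.0]]
force: [-0.1, -0.3, -1.6]
opening: 0.182
grasp_force: 30.0
```

Force fell to nothing: slot 3 takes it. I'll go down gently.

apply_moves([
  {"x": 0, "y": 0, "z": 1, "rx": 0, "ry": 0, "rz": 0, "claw": 255},
  {"x": 0, "y": 0, "z": 2.5, "rx": 0, "ry": 0, "rz": 0, "claw": 255},
  {"x": 0, "y": 0, "z": 4, "rx": 0, "ry": 0, "rz": 0, "claw": 255},
  {"x": 0, "y": 0, "z": 4, "rx": 0, "ry": 0, "rz": 0, "claw": 255},
])

```text
time_s: 14.1
position: [0.4579, -0.1828, 0.0984]
tcp_rot: [[0.981, 0.192, -0.0], [0.192, -0.981, 0.0], [-0.0, -0.0, -1.0]]
force: [-0.4, -0.6, -2.0]
opening: 0.182
grasp_force: 30.0
```

apply_moves([
  {"x": 0, "y": 0, "z": 2, "rx": 0, "ry": 0, "rz": 0, "claw": 255},
  {"x": 0, "y": 0, "z": 4, "rx": 0, "ry": 0, "rz": 0, "claw": 255},
  {"x": 0, "y": 0, "z": 6, "rx": 0, "ry": 0, "rz": 0, "claw": 255},
  {"x": 0, "y": 0, "z": 8, "rx": 0, "ry": 0, "rz": 0, "claw": 255},
  {"x": 0, "y": 0, "z": 10, "rx": 0, "ry": 0, "rz": 0, "claw": 255},
  {"x": 0, "y": 0, "z": 12, "rx": 0, "ry": 0, "rz": 0, "claw": 255},
  {"x": 0, "y": 0, "z": 13, "rx": 0, "ry": 0, "rz": 0, "claw": 255},
  {"x": 0, "y": 0, "z": 13, "rx": 0, "ry": 0, "rz": 0, "claw": 255},
])

```text
time_s: 15.1
position: [0.4579, -0.1828, 0.0855]
tcp_rot: [[0.981, 0.192, -0.0], [0.192, -0.981, 0.0], [-0.0, -0.0, -1.0]]
force: [0.6, -0.6, -0.1]
opening: 0.181
grasp_force: 30.0
```

apply_moves([
  {"x": 0, "y": 0, "z": 1, "rx": 0, "ry": 0, "rz": 0, "claw": 255},
  {"x": 0, "y": 0, "z": 2, "rx": 0, "ry": 0, "rz": 0, "claw": 255},
  {"x": 0, "y": 0, "z": 3, "rx": 0, "ry": 0, "rz": 0, "claw": 255},
  {"x": 0, "y": 0, "z": 3, "rx": 0, "ry": 0, "rz": 0, "claw": 255},
])

```text
time_s: 15.6
position: [0.458, -0.1829, 0.0826]
tcp_rot: [[0.981, 0.192, 0.0], [0.192, -0.981, -0.0], [0.0, 0.0, -1.0]]
force: [-0.1, 0.7, -0.1]
opening: 0.181
grasp_force: 30.0
```

apply_moves([
  {"x": 0, "y": 0, "z": 1, "rx": 0, "ry": 0, "rz": 0, "claw": 255},
  {"x": 0, "y": 0, "z": 1.5, "rx": 0, "ry": 0, "rz": 0, "claw": 255},
  {"x": 0, "y": 0, "z": 1.5, "rx": 0, "ry": 0, "rz": 0, "claw": 255},
])

```text
time_s: 15.98
position: [0.458, -0.1829, 0.0814]
tcp_rot: [[0.981, 0.192, 0.0], [0.192, -0.981, -0.0], [0.0, 0.0, -1.0]]
force: [-0.6, 0.2, 6.0]
opening: 0.184
grasp_force: 30.0
```

The flange is on the top face with 6 N. I'll ease off, open, and rise straight up.

apply_moves([
  {"x": 0, "y": 0, "z": -1, "rx": 0, "ry": 0, "rz": 0, "claw": 255},
  {"x": 0, "y": 0, "z": -1, "rx": 0, "ry": 0, "rz": 0, "claw": 170},
  {"x": 0, "y": 0, "z": -1, "rx": 0, "ry": 0, "rz": 0, "claw": 140},
  {"x": 0, "y": 0, "z": -1, "rx": 0, "ry": 0, "rz": 0, "claw": 100},
  {"x": 0, "y": 0, "z": -1, "rx": 0, "ry": 0, "rz": 0, "claw": 100},
  {"x": 0, "y": 0, "z": -1, "rx": 0, "ry": 0, "rz": 0, "claw": 100},
  {"x": 0, "y": 0, "z": -1, "rx": 0, "ry": 0, "rz": 0, "claw": 100},
  {"x": 0, "y": 0, "z": -1, "rx": 0, "ry": 0, "rz": 0, "claw": 100},
])

```text
time_s: 16.98
position: [0.458, -0.1829, 0.0821]
tcp_rot: [[0.981, 0.192, 0.0], [0.192, -0.981, -0.0], [0.0, 0.0, -1.0]]
force: [0.8, -0.4, 0.9]
opening: 0.608
grasp_force: 0.0
```

apply_moves([
  {"x": 0, "y": 0, "z": -10, "rx": 0, "ry": 0, "rz": 0, "claw": 100},
  {"x": 0, "y": 0, "z": -30, "rx": 0, "ry": 0, "rz": 0, "claw": 100},
  {"x": 0, "y": 0, "z": -70, "rx": 0, "ry": 0, "rz": 0, "claw": 100},
  {"x": 0, "y": 0, "z": -110, "rx": 0, "ry": 0, "rz": 0, "claw": 100},
  {"x": 0, "y": 0, "z": -130, "rx": 0, "ry": 0, "rz": 0, "claw": 100},
  {"x": 0, "y": 0, "z": -130, "rx": 0, "ry": 0, "rz": 0, "claw": 100},
])

```text
time_s: 17.73
position: [0.4588, -0.1834, 0.2141]
tcp_rot: [[0.981, 0.192, 0.004], [0.192, -0.981, -0.003], [0.003, 0.004, -1.0]]
force: [-0.4, 0.2, 0.4]
opening: 0.608
grasp_force: 0.0
```

```bash
python3 - <<'E'
from h import *
c=camera_params("wrist");p,d=capture("wrist");P=cloud(c,d);cv2.imwrite("pics/w5.png",p[:,:,::-1])
m=((P[...,2]>.082)&(P[...,2]<.105)).astype(np.uint8);m[250:]=0
n,l,st,ce=cv2.connectedComponentsWithStats(m)
for i in range(1,n):
    if st[i,4]>100: q=P[l==i];print(ce[i],np.median(q[:,2]),cv2.minAreaRect((q[:,:2]*1000).astype(np.float32)))
b=cv2.inRange(P[...,2],.038,.05)
q=P[b>0];q=q[np.hypot(q[:,0]-.457,q[:,1]+.17)<.075];print("block z",np.median(q[:,2]))
E
```

```text
[252.00852273 191.55681818] 0.09022856109256736 ((460.45556640625, -183.54808044433594), (31.392620086669922, 15.247363090515137), 10.6725435256958)
block z 0.04257978346997471
```

View pics/w5.png

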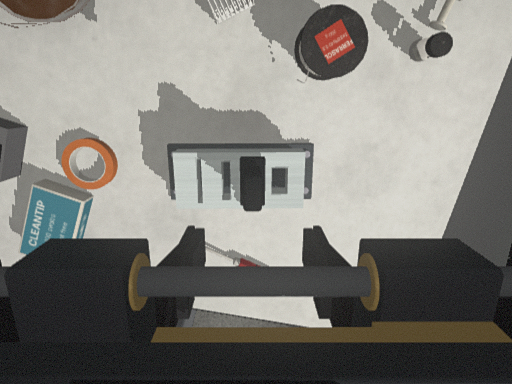

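The tab stands upright in slot 3 at (252,183). Its grip top is 47.6 mm above the block face, against 48 mm when fully home, and the gripper is clear.

```bash
python3 -c "
from rig import *
print(hand_in())"
```

```text
the job is handed in; nothing more can be done
None
```

The single tab is in slot 3 (12.0 × 32.5 mm), measured fully home to within half a millimetre, released and standing upright after slots 1 and 2 refused it; I have handed the job in, and the judge returned no verdict.

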